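# Rake a dropped disc out from under the riser shelf

## Robot

A 6-joint arm with a two-finger parallel gripper is mounted at the origin on a cart in front of the work surface, level with it; the furniture and walls round the work are solid. World frame = base frame: x ahead of the robot, y to its left, z up, the work surface at z = 0. Lengths are in mm, angles in rad, forces in N, time in s.
With the tool pointing down it reaches from about 300 to 850 mm from the base axis. Payload 5.4 kg.
Tool frame: the origin (TCP) lies at the very end of the fingers, on their centre line; the grasp point (between the pads) lies 19 mm behind it (manip.grip_point_offset is the distance from the TCP to the grasp point, in mm); z points along the fingers, y is the line along which they close (so a half turn about z gives the same grasp; the last joint's range is limited). The gripper opens to 85 mm and grips with 20 to 120 N. Pads are 22 mm wide; open, the fingers measure 114 mm over their backs; the gripper's body (76 mm by 85 mm) begins 54 mm behind the grasp point. The pads swing forward as they close: fully open they stand 13 mm farther back than shut.
Start: joints at [0.943, 0.158, 1.597, -0, 1.386, -0.21], TCP at [233.314, 525.519, 231.299] pointing down, gripper open.
Joint ranges: [-2.91, 2.91], [-0.94, 2.29], [0.18, 2.7], [-1.29, 4.43], [0.17, 2.64], [-3, 3]. Speed limits (rad/s): [2.57, 2.57, 3.14, 3.14, 3.14, 3.14].

## Interface

Orientations are given as a unit quaternion [w, x, y, z].
In Python, from cell import manip gives the robot as it stands.
- The arm moves only by the tool step_arm, never from a script. Its argument "increments" is one flat list of numbers, 7 for each row, row after row: the shift along the world's x, y, z in mm, then the turn, a rotation vector about the world's x, y, z in degrees, then the opening, from 0 (shut) to 1 (fully open). A call has 1 to 12 rows; each row is the pose to reach, as a shift and turn from the pose commanded when the call began; what a row does not reach only later rows make up. A row lasts 1/10 s, in which the tool goes at most 50 mm and 8.59 degrees, less where a joint would pass 70% of its speed; a pose out of reach is approached as far as the arm can. A call with a gripper value outside its range is refused whole. The fingers move at their own pace and stop on an object; "newtons" is the grip in N (left out, the last holds). Time passes only in rows, so rows that repeat a pose let the fingers close. It gives the time, the measured TCP pose, the force, the opening and the grip force at its end, in the units of the state.
- manip.read_state(): the state, without advancing time (a new reading comes with each control period).
- manip.camera(name): name is "side" or "top" or "wrist"; returns the picture (480x640x3 uint8, red, green, blue); there is no depth.
- manip.get_calibration(name): a dict with "K" (3x3 intrinsics, pixels), "k1" (the pictures are not rectified: a ray, as slopes to the right and down, at radius r is drawn at 1 + k1 r^2 times it, then the intrinsics apply), "world_from_camera" (4x4, takes a point from camera to world coordinates); the wrist camera has in their place "hand_eye" (4x4, takes a point from camera to tool coordinates, whose origin is the TCP and whose axes are the flange's). Camera axes: x right, y down, z forward; pixel columns grow to the right and rows downward; lengths in mm; the calibration is good to about 2 mm. A picture is of the moment at which its call begins: read the wrist's pose just before it. get_calibration takes no time and is no camera call.
- manip.close_job(): hands the job in; it is judged then, once.
The state is a dict: "time": time; "q": joint angles; "joint_velocities": joint speeds; "effort": joint torques, N m; "tcp_pos": TCP position; "ee_rot": TCP orientation; "wrist_force": force on the tool from outside, world axes, zero at the start; "torque": the same for the moment, N m; "gripper_width": finger opening in mm; "grasp_force": force on a finger pad.
Only numpy, scipy, OpenCV 4.12 (cv2) and the standard library are available. Lean on these libraries where they do the work, as an engineer would, in place of code of your own. Each camera call takes 0.05 s, during which the arm holds its last target. There are 200 camera calls.

## Task

A steel locating disc has slid under the low riser shelf and cannot be seen. Take the flat rake probe by its grip, feel gently under the shelf for the disc without ramming the shelf or its support legs, and drag the disc out through the mouth until it lies on the bench well clear of the shelf. Then set the probe down flat on the bench, clear of the shelf, let go and leave everything else where it is.

Things in the scene. Friction and masses are not known exactly. Their poses are not given: they have to be found in the camera images.
- riser: low grey sheet-metal shelf bolted to the bench, 137x174 mm, top 44 mm high (edges 50). Origin on the bench; x points from the open mouth to the closed back, z up. Mouth edge at x=-58 mm; under it a bay 133 mm deep (back wall at x=+75), 164 wide (y -82 to 82), 40 high, closed on the other three sides. Two clamp blocks stand on it.
- mouth (a point): centre of the open mouth of the shelf, 20 mm above the bench. The bay behind it has three lanes, centred at y=-50, 0 and +50 mm of the shelf. Hidden in the bay: in two lanes a rubber-bushed steel leg, 16 mm thick, bench to roof (yields 1 mm per 1.5 N up to 10 mm, then rigid); in the third the loose steel disc, 32 mm across, 8 high, about 60 g, flat. Each is at x -12 to +32, within 6 mm of its lane's centre; which is where is unknown.
- probe_grip (a point): centre of the probe's upright black grip, 46 mm above the level of the lip's lower edge. The grip is 20 mm along the blade, 32 mm across, from 6.5 to 66 mm above that level (so at rest the grip end sags 2 deg); x along the blade. The blade, a steel strip 16 mm wide and 4 thick, 12 to 16 mm above it, runs to a lip 200 mm ahead. Weighs 220 g, balances 55 mm ahead of the grip.
- probe_tip (a point): lower edge of the probe's lip: a steel cross-piece 44 mm wide, 4 mm thick and 16 mm high at the far end of the blade, reaching down to the bench. Lifted over the disc and set down behind it, it rakes the disc back. x along the blade, away from the grip.
- probe: the rake probe itself (grip, blade and lip), loose on the bench, which is level with z=0; a fixed cardboard mat, 5 mm thick, covers the bench to the left beyond about x=0.57 m. Origin under the grip, level with the lip's lower edge when the blade is level; x along the blade to the lip, z up.
- tin: closed blue tin 88x128x35 mm on the bench beyond the shelf; origin under its centre. Leave alone.
- block_1: dark clamp block 24x60x29 mm standing on the shelf; origin under its centre. Leave alone.
- block_2: dark clamp block 24x63x28 mm standing on the shelf; origin under its centre. Leave alone.

How it is judged:
By the outcome, as a careful person would: the job done as asked, in the order asked, and still so for the second after the job is handed in, with the robot touching nothing.
It also fails if it takes over 64 s, if anything falls off the work surface, if the arm or the gripper's body presses on something with over 40 N, if the wrist force passes 120 N, or if a joint passes its speed limit or range.

## Working session

There is one attempt and no reset: what is moved stays moved. The work goes in short steps, Python scripts to look and compute and a tool call to move; the robot and the scene stay as the last step left them, time stands still between calls to the robot, and variables do not carry over. Pictures are saved under pics/ and viewed, at most 10 in all, crops included, and the job is handed in when it is done.

Besides the shell and the picture viewer there is one more tool, called after "Call:" as a command line: name --argument value ..., lists and objects as JSON in quotes. step_arm: Moves the arm, as the interface text tells. Its arguments: {"type":"object","properties":{"increments":{"type":"array"},"newtons":{"type":"number"}},"required":["increments"]}

```bash
mkdir -p pics; cat > h.py <<'E'
import numpy as np,cv2
from cell import manip
def und(n,px):
    c=manip.get_calibration(n);K=np.array(c["K"]);k=c["k1"]
    return cv2.undistortPoints(np.array(px,float).reshape(-1,1,2),K,np.array([k,0,0,0,0.])).reshape(-1,2),c
def rot(q):
    from scipy.spatial.transform import Rotation as R
    return R.from_quat([q[1],q[2],q[3],q[0]]).as_matrix()
def pose(n,st=None):
    c=manip.get_calibration(n)
    if n!="wrist": return np.array(c["world_from_camera"])
    st=st or manip.read_state();T=np.eye(4);T[:3,:3]=rot(st["ee_rot"]);T[:3,3]=st["tcp_pos"]
    return T@np.array(c["hand_eye"])
def onz(n,px,z,T=None):
    u,c=und(n,px);T=pose(n) if T is None else T
    d=np.c_[u,np.ones(len(u))]@T[:3,:3].T;o=T[:3,3]
    z=np.broadcast_to(z,len(u))
    return o+d*((z-o[2])/d[:,2])[:,None]
def snap(n,f):
    im=manip.camera(n);cv2.imwrite(f"pics/{f}.png",im[:,:,::-1]);return im
def proj(n,P,T=None):
    T=pose(n) if T is None else T;c=manip.get_calibration(n)
    W=np.linalg.inv(T);r,_=cv2.Rodrigues(W[:3,:3])
    return cv2.projectPoints(np.array(P,float).reshape(-1,1,3),r,W[:3,3],np.array(c["K"]),np.array([c["k1"],0,0,0,0.]))[0].reshape(-1,2)
E
python3 - <<'E'
from h import *
for n in("top","side"):
    snap(n,n+"0");print(n,pose(n).round(2).tolist())
print(manip.read_state())
E
```

```text
top [[-0.02, -0.99, 0.1, 463.34], [-1.0, 0.02, 0.01, 154.68], [-0.01, -0.1, -0.99, 982.61], [0.0, 0.0, 0.0, 1.0]]
side [[-0.96, -0.16, 0.22, 359.54], [-0.27, 0.53, -0.8, 863.8], [0.01, -0.83, -0.56, 547.41], [0.0, 0.0, 0.0, 1.0]]
{'time': 0.1, 'q': array([ 9.42929770e-01,  1.58976116e-01,  1.59811003e+00, -1.09105697e-05,
        1.38621843e+00, -2.10120726e-01]), 'joint_velocities': array([ 9.95400649e-05, -2.18881771e-03, -3.29890666e-03,  4.62117738e-04,
       -2.98977308e-03,  1.30665372e-03]), 'effort': array([ 2.18479327e-04, -3.96987784e+01, -3.32339036e+01, -1.33478698e-04,
        4.16473806e-03, -8.71138724e-06]), 'tcp_pos': array([232.98296227, 525.08600106, 230.41906856]), 'ee_rot': array([-3.43342699e-04,  2.07356385e-01,  9.78265095e-01, -7.84101504e-04]), 'wrist_force': array([0.23068594, 0.91897801, 0.37191414]), 'torque': array([ 0.00572219, -0.02370942,  0.0229045 ]), 'grasp_force': 0.0, 'gripper_width': 85.10123989131384}
```

View pics/top0.png

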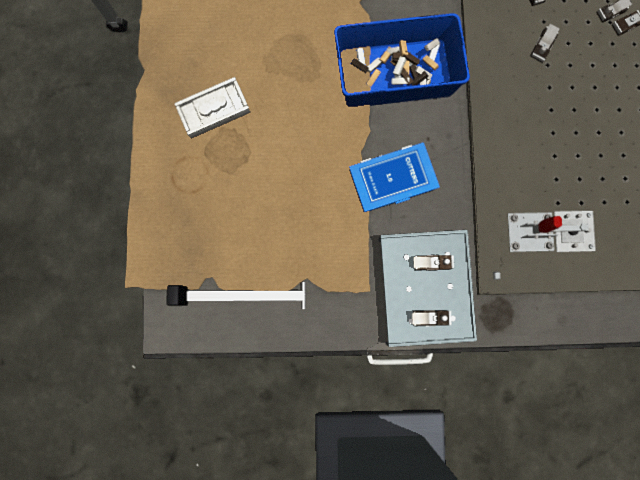

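View pics/side0.png

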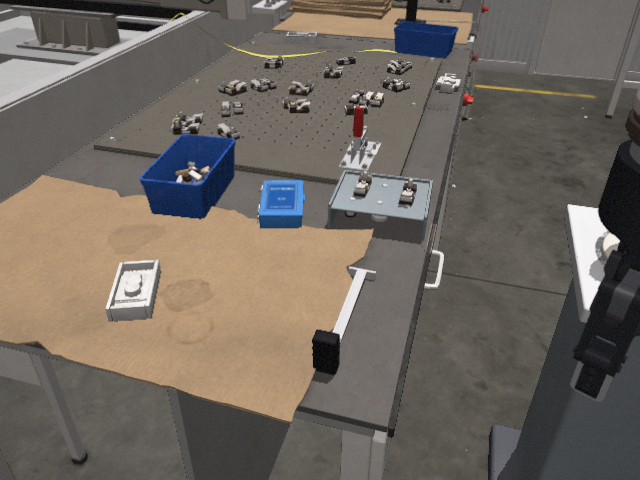

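Top view: shelf at cols 378–476, rows 231–345, with its mouth on the left (world +y). The probe's grip is at (177,295) and its lip at (304,296). The mat edge runs along row ≈290 and col ≈370.

```bash
python3 - <<'E'
from h import *
P=lambda n,px,z:print(n,onz(n,px,z).round(0)[:,:2].tolist())
print("riser corners z50: TL,TR,BR,BL");P("top",[(381,236),(466,231),(476,341),(387,346)],50)
print("lip ends z16");P("top",[(304,283),(304,309)],16)
print("blade pts z16");P("top",[(190,295.5),(300,296)],16)
print("mat");P("top",[(369,292),(371,240),(300,290),(250,291),(150,290),(370,205)],5)
print("bench edge");P("top",[(145,354),(380,354)],0)
for n in("top","side"):
    im=cv2.imread(f"pics/{n}0.png");m=(im.max(2)<45).astype(np.uint8)
    k,l,s,c=cv2.connectedComponentsWithStats(m)
    x0,y0=((160,280) if n=="top" else (310,330))
    for i in range(1,k):
        if s[i,4]>100 and abs(s[i,0]-x0)<30 and abs(s[i,1]-y0)<30:
            print(n,s[i])
            if n=="top":P(n,[(s[i,0]+s[i,2]/2,s[i,1]+s[i,3]/2)],60)
P("side",[(327,334)],66); P("side",[(351,270),(375,276)],16)
E
```

```text
riser corners z50: TL,TR,BR,BL
top [[575.0, 60.0], [580.0, -74.0], [408.0, -83.0], [404.0, 56.0]]
lip ends z16
top [[505.0, 182.0], [463.0, 183.0]]
blade pts z16
top [[489.0, 367.0], [484.0, 189.0]]
mat
top [[489.0, 77.0], [574.0, 72.0], [494.0, 190.0], [494.0, 271.0], [499.0, 436.0], [632.0, 72.0]]
bench edge
top [[395.0, 446.0], [388.0, 62.0]]
top [167 285  21  21 310]
top [[488.0, 377.0]]
side [312 330  28  45 972]
side [[485.0, 389.0]]
side [[500.0, 192.0], [460.0, 196.0]]
```

```bash
python3 - <<'E'
import cv2
a=cv2.imread("pics/top0.png")[225:355,130:490];b=cv2.imread("pics/side0.png")[160:400,270:450]
cv2.imwrite("pics/c1.png",cv2.resize(a,(792,286),interpolation=2))
E
```

```text
(no output)
```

View pics/c1.png

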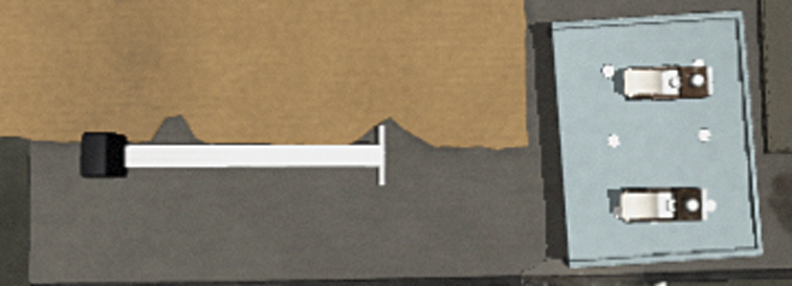

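The crop confirms the mat edge near X≈492 and the probe just beside it. I'll go above the grip.

Call:
step_arm --increments '[254,-140,-90,0,0,22.7,1,254,-140,-90,0,0,22.7,1,254,-140,-90,0,0,22.7,1,254,-140,-90,0,0,22.7,1,254,-140,-90,0,0,22.7,1,254,-140,-90,0,0,22.7,1,254,-140,-90,0,0,22.7,1,254,-140,-90,0,0,22.7,1,254,-140,-90,0,0,22.7,1,254,-140,-90,0,0,22.7,1]'

```text
time: 1.1
tcp_pos: [486.2, 386.7, 141.9]
ee_rot: [0.0, 0.01, 1.0, 0.0]
wrist_force: [0.5, 0.1, 0.4]
gripper_width: 85.1
grasp_force: 0.0
```

```bash
python3 - <<'E'
from h import *
T=pose("wrist");a=snap("wrist","w1");print(manip.read_state()["tcp_pos"],T.round(2).tolist())
b=cv2.imread("pics/side0.png")[165:245,315:445]
w=a[:,:,::-1]
o=np.zeros((600,800,3),np.uint8);o[:300,:400]=cv2.resize(w,(400,300));o[300:,:400]=cv2.resize(cv2.imread("pics/c1.png"),(400,300))
o[:492,400:]=0;o[:246,400:]=cv2.resize(b,(400,246),interpolation=2)
s=snap("side","s1")[:,:,::-1];o[300:,400:]=cv2.resize(s,(400,300))
cv2.imwrite("pics/m1.png",o)
E
```

```text
[486.24014314 386.75198115 141.98278698] [[0.02, 0.95, 0.31, 408.05], [1.0, -0.02, -0.01, 387.99], [0.0, 0.31, -0.95, 284.6], [0.0, 0.0, 0.0, 1.0]]
```

View pics/m1.png

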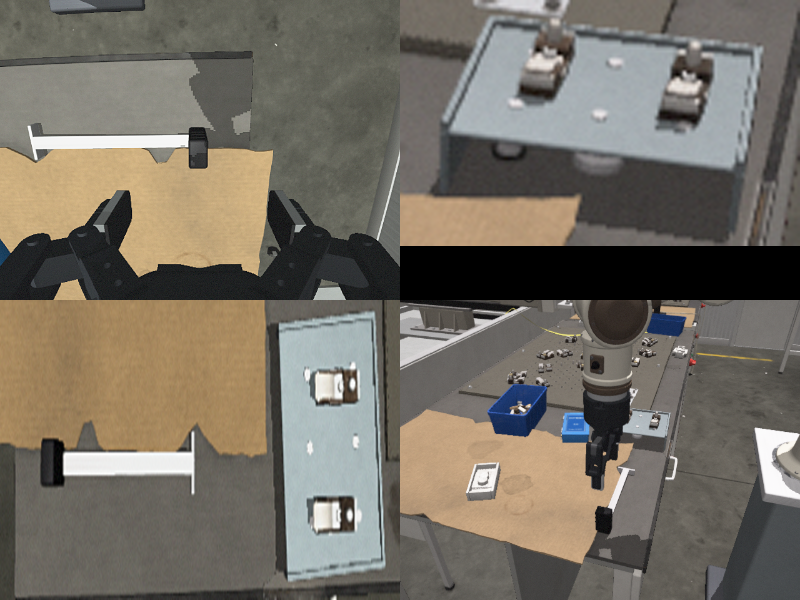

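The wrist picture (in the montage) shows the grip at full-res ≈(317,236) and the blade running left to the lip. The side crop shows ring fittings in the far and centre lanes, which may be the legs. Next I'll pin down the grip position.

```bash
python3 - <<'E'
from h import *
st=manip.read_state();T=pose("wrist",st)
im=cv2.imread("pics/w1.png")
m=(im.max(2)<50).astype(np.uint8);m[270:]=0;m[:190]=0;m[:,:280]=0;m[:,350:]=0
m=cv2.morphologyEx(m,cv2.MORPH_OPEN,np.ones((5,5)))
print(cv2.boundingRect(m)); x,y,w,h=cv2.boundingRect(m)
print("z66 corners",onz("wrist",[(x,y),(x+w,y),(x,y+h),(x+w,y+h)],66,T).round(1)[:,:2].tolist())
print("z10",onz("wrist",[(x,y),(x+w,y),(x,y+h),(x+w,y+h)],6,T).round(1)[:,:2].tolist())
g=(im.min(2)>200).astype(np.uint8);g[:190]=0;g[280:]=0
for c in(90,150,200,250,290):
    r=np.nonzero(g[:,c])[0];print(c,r.min(),r.max(),onz("wrist",[(c,(r.min()+r.max())/2)],16,T).round(1)[0,:2])
c=np.nonzero(g[200:260].any(0))[0];print("lip col",c.min(),onz("wrist",[(c.min(),225)],16,T).round(1))
E
```

```text
(302, 204, 28, 21)
z66 corners [[458.8, 376.9], [459.2, 393.4], [471.7, 376.5], [472.1, 393.3]]
z10 [[472.7, 373.9], [473.2, 395.0], [489.2, 373.4], [489.6, 394.8]]
90 218 237 [484.8 214. ]
150 218 236 [485.4 260.4]
200 217 236 [485.8 298.2]
250 217 235 [486.2 335.4]
290 216 231 [484.9 365.1]
lip col 44 [[482. 178.  16.]]
```

Call:
step_arm --increments '[0,-1.5,-40,0,0,0.4,1,0,-1.5,-80,0,0,0.4,1,0,-1.5,-115,0,0,0.4,1,0,-1.5,-115,0,0,0.4,1,0,-1.5,-115,0,0,0.4,0,0,-1.5,-115,0,0,0.4,0,0,-1.5,-115,0,0,0.4,0,0,-1.5,-115,0,0,0.4,0,0,-1.5,-115,0,0,0.4,0,0,-1.5,-115,0,0,0.4,0,0,-1.5,-115,0,0,0.4,0]' --newtons 60

```text
time: 2.3
tcp_pos: [488.4, 384.6, 28.2]
ee_rot: [0.001, 0.007, 1.0, 0.0]
wrist_force: [-1.6, 3.2, 5.5]
gripper_width: 19.2
grasp_force: 58.4
```

Call:
step_arm --increments '[0,0,15,0,0,0,0,0,0,30,0,0,0,0,0,0,30,0,0,0,0,0,0,30,0,0,0,0]'

```text
time: 2.7
tcp_pos: [487.7, 384.2, 57.1]
ee_rot: [0.001, 0.007, 1.0, 0.0]
wrist_force: [-1.2, -0.2, -2.8]
gripper_width: 19.3
grasp_force: 58.9
```

```bash
python3 - <<'E'
from h import *
st=manip.read_state();print(st["tcp_pos"],st["wrist_force"],st["torque"],st["gripper_width"],st["ee_rot"])
T=pose("wrist",st);a=snap("wrist","w2");b=snap("side","s2");c=snap("top","t2")
o=np.zeros((600,800,3),np.uint8);o[:300,:400]=cv2.resize(a,(400,300))
o[300:,:]=cv2.resize(b[150:330,250:490],(800,300)) if 0 else 0
o[300:,:400]=cv2.resize(b[200:380,270:510],(400,300));o[:300,400:]=cv2.resize(c[220:370,150:350],(400,300))
cv2.imwrite("pics/m2.png",o[:,:,::-1])
E
```

```text
[487.74697317 384.16804046  57.11775509] [-1.15464128 -0.2402936  -2.78850413] [ 0.1470743   0.01006979 -0.01131705] 19.254275750503233 [6.22885997e-04 7.41631467e-03 9.99972233e-01 3.78089444e-04]
```

View pics/m2.png

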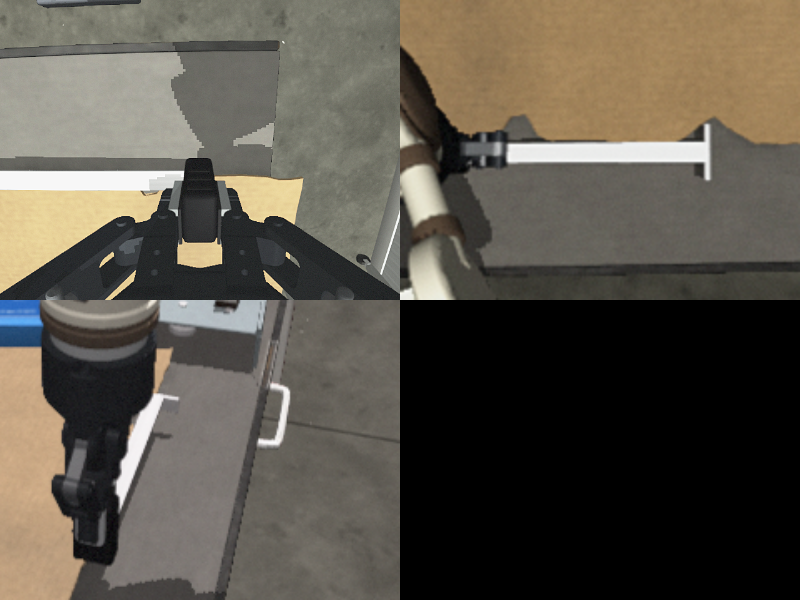

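Montage: the probe is held level by the grip, with the lip's near end at top (303,310) and side (377,259). Next I'll triangulate the lip height.

```bash
python3 - <<'E'
from h import *
R=[]
for n,px in(("top",(303.5,309.5)),("side",(377,259))):
    T=pose(n);u,_=und(n,[px]);d=T[:3,:3]@np.r_[u[0],1];R.append((T[:3,3],d/np.linalg.norm(d)))
A=sum(np.eye(3)-np.outer(d,d) for o,d in R);b=sum((np.eye(3)-np.outer(d,d))@o for o,d in R)
p=np.linalg.solve(A,b);print(p,[np.linalg.norm(np.cross(p-o,d)) for o,d in R])
print(proj("top",[[p[0]+22,p[1],p[2]]]))
E
```

```text
[461.88321229 183.24849178  39.85210079] [np.float64(0.8313060937870137), np.float64(0.8313060937871873)]
[[303.32520128 295.94256233]]
```

Call:
step_arm --increments '[-28,-50,0,0,0,3,0,-56,-105,0,0,0,3,0,-56,-105,-10,0,0,3,0,-56,-105,-18,0,0,3,0,-56,-105,-18,0,0,3,0,-56,-105,-18,0,0,3,0]'

```text
time: 3.45
tcp_pos: [432.0, 279.8, 38.4]
ee_rot: [0.0, -0.019, 1.0, 0.0]
wrist_force: [0.3, 0.3, -3.0]
gripper_width: 19.3
grasp_force: 59.5
```

Call:
step_arm --increments '[0,0,-1,0,0,0,0,0,0,-2,0,0,0,0,0,0,-3,0,0,0,0]'

```text
time: 3.75
tcp_pos: [431.7, 279.5, 35.5]
ee_rot: [0.0, -0.019, 1.0, 0.0]
wrist_force: [-0.7, 0.1, -2.5]
gripper_width: 19.1
grasp_force: 59.5
```

```bash
python3 - <<'E'
from h import *
st=manip.read_state();print(st["tcp_pos"],st["wrist_force"],st["torque"])
c=snap("top","t3");b=snap("side","s3")
o=np.hstack([cv2.resize(c[220:370,180:380],(400,300)),cv2.resize(b[160:280,310:470],(400,300))])
cv2.imwrite("pics/m3.png",o[:,:,::-1])
E
```

```text
[431.68541022 279.49367048  35.46204655] [-0.69336179  0.13605107 -2.4523721 ] [0.13809447 0.02085546 0.00727094]
```

View pics/m3.png

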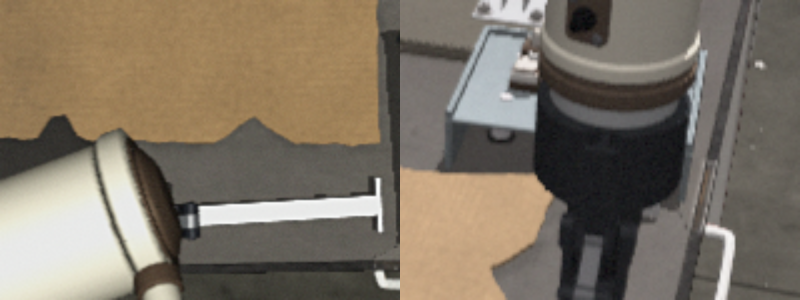

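Montage: the lip is just outside the mouth in the near lane, at top ≈(368,322). I'll keep lowering slowly until it touches.

Call:
step_arm --increments '[0,0,-1,0,0,0,0,0,0,-2,0,0,0,0]'

```text
time: 4.05
tcp_pos: [431.4, 279.1, 33.3]
ee_rot: [0.0, -0.019, 1.0, 0.0]
wrist_force: [0.8, -1.1, -1.8]
gripper_width: 19.3
grasp_force: 59.5
```

Call:
step_arm --increments '[0,0,-1,0,0,0,0,0,0,-2,0,0,0,0]'

```text
time: 4.25
tcp_pos: [431.5, 279.1, 31.5]
ee_rot: [0.0, -0.019, 1.0, 0.0]
wrist_force: [-0.7, 1.4, 0.4]
gripper_width: 19.1
grasp_force: 60.0
```

```bash
python3 - <<'E'
from h import *
print(onz("top",[(368.5,322-13),(368.5,322+13),(370,322)],16).round(1).tolist())
E
```

```text
[[461.3, 79.9, 16.0], [419.9, 81.0, 16.0], [440.5, 78.0, 16.0]]
```

Call:
step_arm --increments '[0,0,7,0,0,0,0,0,0,14.5,0,0,0,0,0,0,14.5,0,0,0,0,0.4,-10,14.5,0,0,0,0,0.8,-20,14.5,0,0,0,0,1.1,-30,14.5,0,0,0,0,1.4,-40,14.5,0,0,0,0,1.6,-46,14.5,0,0,0,0,1.6,-46,14.5,0,0,0,0]'

```text
time: 5.15
tcp_pos: [432.9, 232.1, 45.7]
ee_rot: [-0.0, -0.018, 1.0, -0.0]
wrist_force: [0.2, 0.6, -3.0]
gripper_width: 19.2
grasp_force: 59.5
```

Call:
step_arm --increments '[0.1,-3,0,0,0,0,0,0.2,-6,0,0,0,0,0,0.2,-6,0,0,0,0,0]'

```text
time: 5.45
tcp_pos: [433.1, 226.9, 45.8]
ee_rot: [-0.0, -0.019, 1.0, -0.0]
wrist_force: [0.0, -0.3, -2.4]
gripper_width: 19.2
grasp_force: 59.5
```

Call:
step_arm --increments '[0.1,-3,0,0,0,0,0,0.2,-6,0,0,0,0,0,0.2,-8,0,0,0,0,0]'

```text
time: 5.75
tcp_pos: [433.3, 218.8, 45.8]
ee_rot: [-0.0, -0.019, 1.0, -0.0]
wrist_force: [0.4, 0.3, -1.6]
gripper_width: 19.0
grasp_force: 59.6
```

Call:
step_arm --increments '[0.1,-3,0,0,0,0,0,0.2,-6,0,0,0,0,0]'

```text
time: 5.95
tcp_pos: [433.5, 212.8, 45.8]
ee_rot: [-0.0, -0.019, 1.0, 0.0]
wrist_force: [-0.3, -0.4, -2.9]
gripper_width: 19.2
grasp_force: 59.6
```

Call:
step_arm --increments '[0.1,-3,0,0,0,0,0,0.2,-6,0,0,0,0,0,0.2,-8,0,0,0,0,0]'

```text
time: 6.25
tcp_pos: [433.7, 204.7, 45.8]
ee_rot: [-0.0, -0.019, 1.0, -0.0]
wrist_force: [0.4, 0.3, -2.0]
gripper_width: 19.3
grasp_force: 59.6
```

Call:
step_arm --increments '[0.1,-3,0,0,0,0,0,0.2,-6,0,0,0,0,0,0.2,-8,0,0,0,0,0]'

```text
time: 6.55
tcp_pos: [433.9, 196.7, 45.8]
ee_rot: [-0.0, -0.019, 1.0, -0.0]
wrist_force: [0.6, 0.5, -2.4]
gripper_width: 19.2
grasp_force: 59.6
```

Call:
step_arm --increments '[0.1,-3,0,0,0,0,0,0.2,-6,0,0,0,0,0,0.2,-8,0,0,0,0,0]'

```text
time: 6.85
tcp_pos: [434.2, 188.9, 45.8]
ee_rot: [0.0, -0.019, 1.0, 0.0]
wrist_force: [-0.3, 1.1, -1.7]
gripper_width: 19.3
grasp_force: 59.5
```

Call:
step_arm --increments '[0.1,-2,0,0,0,0,0,0.2,-4,0,0,0,0,0,0.2,-4,0,0,0,0,0]'

```text
time: 7.15
tcp_pos: [434.9, 186.7, 46.5]
ee_rot: [0.001, -0.018, 1.0, 0.002]
wrist_force: [-0.8, 9.9, 1.0]
gripper_width: 19.4
grasp_force: 60.0
```

Firm contact (10 N) above disc height at s≈+13, so lane −50 holds a leg. I'll back out and try the centre lane.

Call:
step_arm --increments '[-0.4,10,0,0,0,0,0,-0.8,25,0,0,0,0,0,-1.3,40,0,0,0,0,0,-1.9,55,0,0,0,0,0,-1.9,55,0,0,0,0,0,14,55.6,0,0,0,0,0,30,56,0,0,0,0,0,48,56.7,0,0,0,0,0,48,56.7,0,0,0,0,0,48,56.7,0,0,0,0,0]'

```text
time: 8.15
tcp_pos: [481.8, 241.2, 45.4]
ee_rot: [-0.001, -0.019, 1.0, -0.0]
wrist_force: [-1.0, -0.1, -1.9]
gripper_width: 19.0
grasp_force: 59.7
```

```bash
python3 - <<'E'
from h import *
st=manip.read_state();print(st["tcp_pos"],st["wrist_force"],st["torque"],st["ee_rot"])
c=snap("top","t4")
for x in(300,320,340,360):
    col=c[240:340,x].astype(int);r=np.nonzero(col.min(1)>190)[0]+240
    if len(r):print(x,r.min(),r.max(),onz("top",[(x,(r.min()+r.max())/2)],28).round(1)[0,:2])
E
```

```text
[481.75687352 241.19263438  45.44521865] [-1.00838879 -0.13613023 -1.91591923] [0.14141912 0.05647592 0.01448915] [-6.44047406e-04 -1.87205515e-02  9.99824492e-01 -3.34251756e-04]
300 333 339 [421.1 190. ]
320 290 299 [485.9 157.1]
340 289 298 [486.8 125.3]
360 288 296 [488.5  93.5]
```

Call:
step_arm --increments '[0.2,-6,0,0,0,0,0,0.4,-12,0,0,0,0,0,0.5,-15,0,0,0,0,0,0.6,-18,0,0,0,0,0,0.7,-20,0,0,0,0,0]'

```text
time: 8.7
tcp_pos: [483.0, 221.3, 45.9]
ee_rot: [0.0, -0.019, 1.0, -0.0]
wrist_force: [0.0, -0.6, -1.9]
gripper_width: 18.9
grasp_force: 59.6
```

Call:
step_arm --increments '[0.1,-3,0,0,0,0,0,0.2,-6,0,0,0,0,0,0.2,-8,0,0,0,0,0]'

```text
time: 9.0
tcp_pos: [483.2, 213.5, 45.8]
ee_rot: [-0.0, -0.019, 1.0, -0.0]
wrist_force: [0.4, -0.2, -2.4]
gripper_width: 19.6
grasp_force: 59.6
```

Call:
step_arm --increments '[0.1,-3,0,0,0,0,0,0.2,-6,0,0,0,0,0,0.2,-8,0,0,0,0,0]'

```text
time: 9.3
tcp_pos: [483.4, 205.5, 45.8]
ee_rot: [-0.0, -0.019, 1.0, -0.0]
wrist_force: [-0.1, -0.1, -2.0]
gripper_width: 19.2
grasp_force: 59.6
```

Call:
step_arm --increments '[0.1,-3,0,0,0,0,0,0.2,-6,0,0,0,0,0,0.2,-8,0,0,0,0,0]'

```text
time: 9.6
tcp_pos: [483.6, 197.4, 45.8]
ee_rot: [-0.0, -0.019, 1.0, -0.0]
wrist_force: [0.1, -0.3, -2.7]
gripper_width: 19.2
grasp_force: 59.6
```

Call:
step_arm --increments '[0.1,-3,0,0,0,0,0,0.2,-6,0,0,0,0,0,0.2,-8,0,0,0,0,0]'

```text
time: 9.9
tcp_pos: [483.8, 189.4, 45.8]
ee_rot: [-0.0, -0.019, 1.0, -0.0]
wrist_force: [-0.4, -1.1, -2.6]
gripper_width: 19.2
grasp_force: 59.6
```

Call:
step_arm --increments '[0.1,-3,0,0,0,0,0,0.2,-6,0,0,0,0,0,0.2,-8,0,0,0,0,0]'

```text
time: 10.2
tcp_pos: [484.0, 181.4, 45.8]
ee_rot: [-0.0, -0.019, 1.0, -0.0]
wrist_force: [0.1, 0.5, -2.1]
gripper_width: 19.2
grasp_force: 59.6
```

Call:
step_arm --increments '[0.1,-3,0,0,0,0,0,0.2,-6,0,0,0,0,0,0.2,-8,0,0,0,0,0]'

```text
time: 10.5
tcp_pos: [484.2, 173.4, 45.8]
ee_rot: [0.0, -0.019, 1.0, -0.0]
wrist_force: [-0.7, -0.1, -2.1]
gripper_width: 19.1
grasp_force: 59.6
```

Call:
step_arm --increments '[0.1,-3,0,0,0,0,0,0.2,-6,0,0,0,0,0,0.2,-8,0,0,0,0,0]'

```text
time: 10.8
tcp_pos: [484.4, 165.4, 45.8]
ee_rot: [0.0, -0.019, 1.0, -0.0]
wrist_force: [0.4, 0.3, -2.1]
gripper_width: 19.0
grasp_force: 59.6
```

Centre lane is clear, so the disc is there. I'll go in behind it and set the lip down.

Call:
step_arm --increments '[0.2,-6,0,0,0,0,0,0.4,-12,0,0,0,0,0,0.6,-18,0,0,0,0,0,0.8,-22,0,0,0,0,0,0.8,-22,0,0,0,0,0]'

```text
time: 11.3
tcp_pos: [485.3, 143.1, 45.8]
ee_rot: [0.0, -0.018, 1.0, -0.0]
wrist_force: [0.4, 0.9, -2.7]
gripper_width: 19.4
grasp_force: 59.6
```

Call:
step_arm --increments '[0,0,-4,0,0,0,0,0,0,-8,0,0,0,0,0,0,-11,0,0,0,0,0,0,-11,0,0,0,0]'

```text
time: 11.7
tcp_pos: [484.5, 143.8, 34.0]
ee_rot: [-0.001, -0.019, 1.0, -0.0]
wrist_force: [-0.4, -0.6, -1.6]
gripper_width: 18.8
grasp_force: 59.7
```

Call:
step_arm --increments '[-0.2,5,1,0,0,0,0,-0.4,11,1,0,0,0,0,-0.6,17,1,0,0,0,0,-0.8,23,1,0,0,0,0,-1,29,1,0,0,0,0,-1.2,35,1,0,0,0,0]'

```text
time: 12.3
tcp_pos: [484.0, 179.4, 35.8]
ee_rot: [0.0, -0.019, 1.0, 0.0]
wrist_force: [0.3, -0.9, -2.7]
gripper_width: 19.2
grasp_force: 59.6
```

Call:
step_arm --increments '[-0.2,6,0,0,0,0,0,-0.4,12,0,0,0,0,0,-0.6,18,0,0,0,0,0,-0.8,24,0,0,0,0,0,-1,30,0,0,0,0,0,-1.1,32,0,0,0,0,0]'

```text
time: 12.9
tcp_pos: [482.9, 211.4, 35.8]
ee_rot: [0.0, -0.019, 1.0, 0.0]
wrist_force: [-0.0, -0.3, -2.1]
gripper_width: 19.3
grasp_force: 59.7
```

```bash
python3 - <<'E'
from h import *
st=manip.read_state();print(st["tcp_pos"],st["wrist_force"],st["torque"],st["q"].round(2))
E
```

```text
[482.8659027  211.35976918  35.78767644] [-0.03885383 -0.25360671 -2.13567894] [0.07643929 0.05502643 0.05443074] [ 0.18  0.28  1.88  0.    0.98 -1.43]
```

Call:
step_arm --increments '[-22.4,-1.8,0,0,0,7,0,-22.4,-1.8,0,0,0,7,0,-44.4,-6.5,0,0,0,14,0,-44.4,-6.5,0,0,0,14,0,-65.5,-14,0,0,0,21,0,-65.5,-14,0,0,0,21,0,-85.6,-24.4,0,0,0,28,0,-85.6,-24.4,0,0,0,28,0,-104,-37.4,0,0,0,35,0,-104,-37.4,0,0,0,35,0,-104,-37.4,0,0,0,35,0]'

```text
time: 14.0
tcp_pos: [380.5, 173.6, 36.2]
ee_rot: [0.001, -0.316, 0.949, -0.0]
wrist_force: [-0.5, -0.1, -2.0]
gripper_width: 19.3
grasp_force: 59.7
```

```bash
python3 - <<'E'
from h import *
st=manip.read_state();print(st["tcp_pos"],st["wrist_force"],st["torque"],st["ee_rot"])
c=snap("top","t5");b=snap("side","s5")
print(proj("side",[[490,28,8],[500,13,3],[441,58,40],[541,60,40]]).round(0).tolist())
o=np.hstack([cv2.resize(c[220:400,250:490],(400,300)),cv2.resize(b[160:280,310:470],(400,300))])
cv2.imwrite("pics/m5.png",o[:,:,::-1])
E
```

```text
[380.51591634 173.61707922  36.24212608] [-0.47883988 -0.12460659 -2.04168143] [0.09813609 0.05430586 0.05052114] [ 1.00906165e-03 -3.15777111e-01  9.48832859e-01 -6.51116370e-05]
[[377.0, 222.0], [373.0, 219.0], [403.0, 219.0], [346.0, 211.0]]
```

View pics/m5.png

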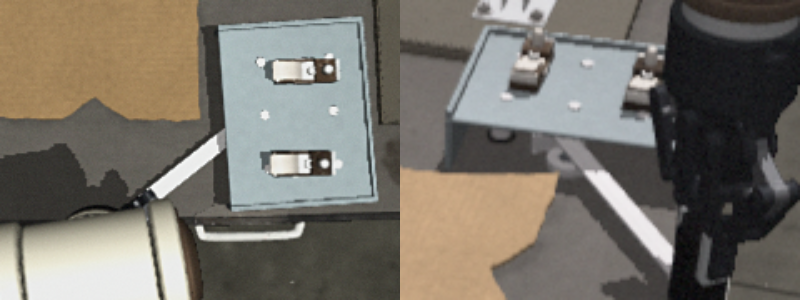

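The side crop shows the disc at ≈(376,225), in front of the lip as predicted. I'll drag it diagonally out of the mouth, clear of the mat.

Call:
step_arm --increments '[-4,5,0,0,0,0,0,-9,10,0,0,0,0,0,-13,15,0,0,0,0,0,-17,20,0,0,0,0,0,-22,25,0,0,0,0,0,-26,30,0,0,0,0,0,-31,35,0,0,0,0,0,-35,40,0,0,0,0,0,-40,45,0,0,0,0,0,-42,48,0,0,0,0,0,-42,48,0,0,0,0,0]'

```text
time: 15.2
tcp_pos: [336.4, 221.7, 35.7]
ee_rot: [-0.0, -0.319, 0.948, 0.0]
wrist_force: [-0.6, -0.5, -1.7]
gripper_width: 19.6
grasp_force: 59.8
```

```bash
python3 - <<'E'
from h import *
st=manip.read_state();print(st["tcp_pos"],st["wrist_force"],st["torque"])
c=snap("top","t6");b=snap("side","s6")
print(proj("top",[[450,78,8],[458,61,16]]),proj("side",[[450,78,8]]))
o=np.hstack([cv2.resize(c[250:370,310:470],(400,300)),cv2.resize(b[160:280,310:470],(400,300))])
cv2.imwrite("pics/m6.png",o[:,:,::-1])
E
```

```text
[336.4404354  221.6757442   35.70407112] [-0.62684615 -0.49387146 -1.73538292] [ 0.06762255  0.07893518 -0.03231122]
[[369.4647988  315.99277485]
 [380.31358221 310.80744343]] [[393.91909403 240.12786892]]
```

View pics/m6.png

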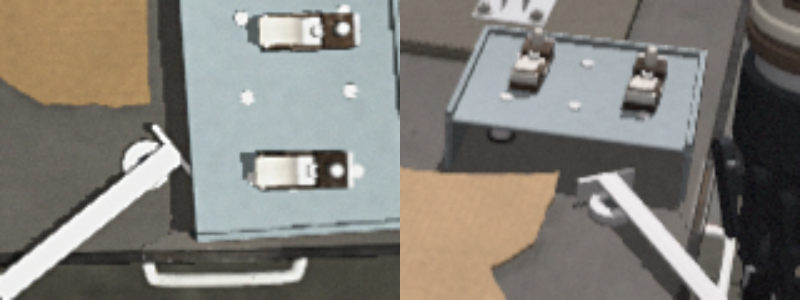

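Top crop: the disc is out at px (368,315), world ≈(451,80), in front of the lip. I'll straighten the yaw, then pull straight out.

Call:
step_arm --increments '[19,13.6,0,0,0,-7,0,19,13.6,0,0,0,-7,0,40,24.6,0,0,0,-14,0,40,24.6,0,0,0,-14,0,61.7,32.7,0,0,0,-21,0,61.7,32.7,0,0,0,-21,0,84.4,38,0,0,0,-28,0,84.4,38,0,0,0,-28,0,107.5,40.4,0,0,0,-35,0,107.5,40.4,0,0,0,-35,0,107.5,40.4,0,0,0,-35,0]'

```text
time: 16.4
tcp_pos: [443.3, 261.3, 35.6]
ee_rot: [-0.001, -0.021, 1.0, -0.0]
wrist_force: [0.2, -0.4, -2.1]
gripper_width: 18.8
grasp_force: 59.8
```

Call:
step_arm --increments '[-0.2,5,0,0,0,0,0,-0.4,11,0,0,0,0,0,-0.6,17,0,0,0,0,0,-0.8,23,0,0,0,0,0,-1,29,0,0,0,0,0,-1.2,35,0,0,0,0,0,-1.4,41,0,0,0,0,0,-1.6,47,0,0,0,0,0,-1.8,53,0,0,0,0,0,-2,60,0,0,0,0,0,-2,60,0,0,0,0,0]'

```text
time: 17.5
tcp_pos: [442.5, 322.6, 35.9]
ee_rot: [0.0, -0.019, 1.0, 0.0]
wrist_force: [0.6, -0.1, -2.3]
gripper_width: 19.3
grasp_force: 59.7
```

Call:
step_arm --increments '[0,0,10,0,0,0,0,0,0,25,0,0,0,0,0,0,25,0,0,0,0,0,25,25,0,0,0,0,0,50,25,0,0,0,0,0,78,25,-1.5,0,0,0,0,78,25,-1.5,0,0,0,0,78,25,-1.5,0,0,0]'

```text
time: 18.3
tcp_pos: [442.4, 400.0, 61.0]
ee_rot: [-0.0, -0.019, 1.0, -0.013]
wrist_force: [-0.0, -0.3, -2.3]
gripper_width: 19.2
grasp_force: 60.0
```

```bash
python3 - <<'E'
from h import *
st=manip.read_state();print(st["tcp_pos"],st["wrist_force"],st["torque"])
c=snap("top","t7");b=snap("side","s7")
print(proj("top",[[449,139,8]]),proj("side",[[449,139,8]]))
o=np.hstack([cv2.resize(c[230:380,200:400],(400,300)),cv2.resize(b[160:370,300:500],(400,420))[:300]])
cv2.imwrite("pics/m7.png",o[:,:,::-1])
E
```

```text
[442.42957642 399.96454109  61.01134818] [-0.02853492 -0.33030832 -2.29045179] [ 0.1145568   0.02823645 -0.02351249]
[[331.72334446 317.4254788 ]] [[388.18660556 260.43885982]]
```

View pics/m7.png

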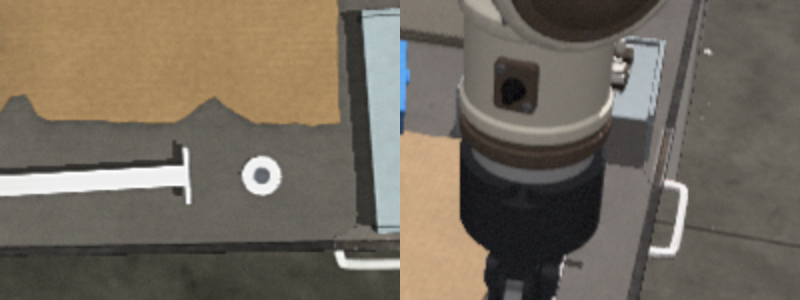

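The disc lies on the bench at top ≈(331,317), world (449,139), about 65 mm clear of the mouth. I'll lower the probe here.

Call:
step_arm --increments '[0,0,-15,0,0,0,0,0,0,-26,0,0,0,0,0,0,-28,0,0,0,0,0,0,-29,0,0,0,0,0,0,-30,0,0,0,0]'

```text
time: 18.9
tcp_pos: [442.6, 399.7, 30.8]
ee_rot: [-0.0, -0.019, 1.0, -0.013]
wrist_force: [0.6, -0.2, -2.2]
gripper_width: 19.5
grasp_force: 59.9
```

Call:
step_arm --increments '[0,0,-1,0,0,0,0,0,0,-2,0,0,0,0]'

```text
time: 19.1
tcp_pos: [442.7, 400.0, 29.2]
ee_rot: [0.0, -0.019, 1.0, -0.013]
wrist_force: [-0.2, -0.3, -1.1]
gripper_width: 19.2
grasp_force: 60.0
```

Call:
step_arm --increments '[0,0,-0.7,0,0,0,0,0,0,-0.7,0,0,0,0]'

```text
time: 19.3
tcp_pos: [442.6, 399.9, 28.3]
ee_rot: [-0.0, -0.019, 1.0, -0.013]
wrist_force: [-0.4, -0.1, -1.3]
gripper_width: 19.1
grasp_force: 60.0
```

Call:
step_arm --increments '[0,0,-0.6,0,0,0,0,0,0,-0.6,0,0,0,0,0,0,-0.6,0,0,0,0.15,0,0,-0.6,0,0,0,0.35,0,0,-0.6,0,0,0,0.6,0,0,-0.6,0,0,0,0.9,0,0,-0.6,0,0,0,1,0,0,-0.6,0,0,0,1,0,0,-0.6,0,0,0,1,0,0,-0.6,0,0,0,1]'

```text
time: 20.3
tcp_pos: [442.4, 399.7, 27.5]
ee_rot: [-0.0, -0.019, 1.0, -0.013]
wrist_force: [0.0, -0.6, -0.5]
gripper_width: 85.6
grasp_force: 0.0
```

Call:
step_arm --increments '[0,0,20,0,0,0,1,0,0,60,0,0,0,1,0,0,100,0,0,0,1,0,0,140,0,0,0,1,0,40,170,0,0,0,1,0,40,170,0,0,0,1,0,40,170,0,0,0,1]'

```text
time: 21.0
tcp_pos: [442.6, 440.3, 198.1]
ee_rot: [0.0, -0.019, 1.0, -0.013]
wrist_force: [-0.3, -0.5, -0.5]
gripper_width: 85.4
grasp_force: 0.0
```

```bash
python3 - <<'E'
from h import *
st=manip.read_state();print(st["tcp_pos"],st["wrist_force"],st["gripper_width"])
a=snap("wrist","w8");c=snap("top","t8")
o=np.hstack([cv2.resize(a,(400,300)),cv2.resize(c[220:370,200:400],(400,300))])
cv2.imwrite("pics/m8.png",o[:,:,::-1])
E
```

```text
[442.55056232 440.3261411  198.09165994] [-0.26059132 -0.49555226 -0.49118494] 85.38089129741412
```

View pics/m8.png

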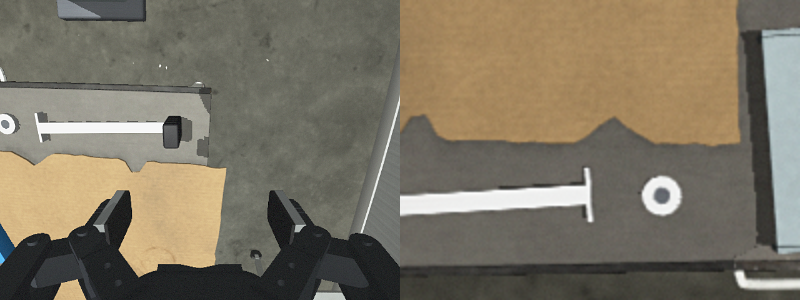

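The probe lies flat on the bench clear of both the mat and the shelf, the disc is clear of the shelf, and the gripper is empty. I'll hand in.

```bash
python3 -c "
from cell import manip
print(manip.close_job())"
```

```text
the job is handed in; nothing more can be done
None
```

The disc was in the centre lane and now lies on the bench about 65 mm clear of the shelf mouth, with the probe set down flat, clear and released, and the job handed in at about 21 s of the 64 s allowed; the hardest push while feeling was about 10 N, on the leg in the y=-50 lane.

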